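# Level the tilting machine bed with a spirit level and keep it pressed

### The arm

A 6-joint arm with a two-finger parallel gripper is mounted at the origin on the work surface. World frame = base frame: x ahead of the robot, y to its left, z up, the work surface at z = 0. Lengths are in m, angles in rad, forces in N, time in s.
With the tool pointing down it reaches from about 0.35 to 0.85 m from the base axis. Payload 8.1 kg.
Tool frame: the origin (TCP) lies at the centre of the arm's flange, where the gripper is bolted on; the fingertips stand 186 mm ahead of it and the grasp point (between the pads) lies 167 mm ahead of it (robot.grasp_offset is the distance from the TCP to the grasp point, in m); z points along the fingers, y is the line along which they close (so a half turn about z gives the same grasp; the last joint's range is limited). The gripper opens to 93 mm and grips with 3 to 60 N. Pads are 15 mm wide; open, the fingers measure 128 mm over their backs; the gripper's body (75 mm by 188 mm) begins 65 mm behind the grasp point.
Start: joints at [1.075, 0.13, 1.488, -0, 1.523, -0.085], TCP at [0.24, 0.55, 0.405] pointing down, gripper open.
Joint ranges: [-2.96, 2.96], [-0.89, 2.26], [0.02, 2.5], [-1.34, 4.48], [0, 2.73], [-2.66, 2.66]. Speed limits (rad/s): [2.39, 2.39, 2.79, 3.14, 3.14, 3.14].

### API

Orientations are given as a rotation vector (axis times angle).
In Python, from plant import robot gives the robot as it stands.
- The arm moves only by the tool drive_tool, never from a script. Its argument "moves" is one flat list of numbers, 7 for each row, row after row: the finger opening in mm, from 0 to 93, then the shift along the tool's x, y, z in mm, then the turn, a rotation vector about the tool's x, y, z in degrees. A call has 1 to 8 rows; each row shifts and turns the commanded pose from where the row before left it, along the tool's axes as they then stand; what a row does not reach is not made up. A row lasts 1/10 s, in which the tool goes at most 50 mm and 8.59 degrees, less where a joint would pass 70% of its speed; a pose out of reach is approached as far as the arm can. A call is refused whole if a number of a shift passes 50 or a number of a turn 8.59, either way. A call with a gripper value outside its range is refused whole. The fingers move at their own pace and stop on an object; "grip_force" is the grip in N (left out, the last holds). Time passes only in rows, so rows that do not move let the fingers close. It gives the time, the measured TCP pose, the force, the opening and the grip force at its end, in the units of the state.
- robot.read_state(): the state, without advancing time (a new reading comes with each control period).
- robot.read_camera(name): name is "side" or "top" or "wrist"; returns a dict with "color" (420x560x3 uint8, red, green, blue), "depth" (420x560 float32, m along the optical axis (not along the pixel's ray), 0 where there is no reading), "mtx" (3x3 intrinsics, pixels), "dist_coeffs" ([k1, k2, p1, p2, k3] as OpenCV has them; the pictures are not rectified), "R" (3x3) and "t" (3): a world point X has camera coordinates R X + t. Camera axes: x right, y down, z forward; pixel columns grow to the right and rows downward; lengths in m; the calibration is good to about 2 mm. A picture is of the moment at which its call begins.
- robot.close_job(): hands the job in; it is judged then, once.
The state is a dict: "t": time; "q": joint angles; "dq": joint speeds; "joint_torque": joint torques, N m; "tool_pos": TCP position; "orientation": TCP orientation; "force": force on the tool from outside, world axes, zero at the start; "wrist_torque": the same for the moment, N m; "opening": finger opening in m; "gripper_force": force on a finger pad.
Only numpy, scipy, OpenCV 4.12 (cv2) and the standard library are available. Lean on these libraries where they do the work, as an engineer would, in place of code of your own. Each camera call takes 0.05 s, during which the arm holds its last target. There are 200 camera calls.

### The job

Stand the spirit level on the tilting plate, lengthwise from hinge to knob and wholly on the plate, and turn the bed's knob until the bubble sits between the two lines. The plate floats on a soft spring, so the bubble only tells the truth while the level is pressed down until the plate seats on its stop: finish while still holding the level pressed down like that, without letting go, plate seated and bubble between the lines. Leave everything else on the table where it is.

Things in the scene. Friction and masses are not known exactly. Their poses are not given: they have to be found in the camera images.
- level: Aluminium bar spirit level, 150 long (own x) x 24 wide (own y) x 40 mm tall (own z, up), about 180 g; stands upright on the table at the start. Origin: centre of its underside. The middle 54 mm of its top is cut down to 28 mm height and holds the vial; the two solid top faces to press on, 40 mm above the underside, are centred 50 mm either side of the middle (own x = +-50 mm). Can be gripped across its 24 mm width at the middle, below 28 mm height.
- bubble (a joint): Reading of the level: where the bubble stands in the vial, in rad of slope of the level (the vial is an arc of 250 mm radius, so 0.01 rad is 2.5 mm of bubble travel), limits +-0.085; 0 = centred between the two black lines, positive = towards the level's own +x end. The white bubble, 10 mm long, goes to the higher end and settles in about 0.6 s. It is between the lines within +-0.02 (5 mm).
- bed: The fixed steel base of the tilting bed, 130 (own x) x 360 mm (own y, from 160 mm on the hinge side to 200 mm on the knob side), 12 mm thick. Origin: on the table, on the middle of the plate's length. Own +y points from the hinge to the knob, z up.
- plate_mid (a point): Middle of the upper face of the tilting aluminium plate, 120 (own x) x 200 mm (own y), 59 mm above the table when level. Own y points from the hinge up the plate to the knob end, z is the plate's normal. The hinge axis is along x, 100 mm to -y of this point. The plate's slope can be anywhere within about +-0.1 rad.
- plate (a joint): How far the plate has floated up off its stop, rad about the hinge: 0.02 = floating, as at rest (with the level on it too), 0 = seated. Seating it takes about 3 to 5 N on the knob-end half of the level (more nearer the hinge), then it is a hard stop. Seating lowers the slope of the knob end by this angle.
- knob (a joint): Angle of the levelling knob, rad, 0 to 3, growing clockwise seen from above. It stays where left (about 0.2 N m friction: grip firmly, about 40 N; pressing the plate over 15 N may turn it back a trifle). Each rad clockwise raises the plate's knob end by 0.04 rad of slope. Starts near 0, knob end too low once seated; the level setting, 0.8 to 2.2, differs each time: only the bubble tells.
- knob_grip (a point): On the knob's upright axis, 150 mm to +y of the bed's origin, 98 mm above the table and always at this height. The knob's grip is an upright bar 44 long x 12 wide, from 78 to 105 mm above the table, on a 46 mm disc; this point's x axis runs along the bar (as does the bed's x when the joint is at 0), so the fingers close along its y.
- gear: brass spur gear, 80 mm across, 13 mm tall, lying flat; bystander, origin at the underside's middle
- bracket: green printed bracket plate, 50 x 150 x 15 mm, lying flat; bystander, origin at the underside's middle
- frame: milled aluminium tray-like frame, 80 x 100 x 12 mm; bystander, origin at the underside's middle
- bit_a: clear-white box with yellow cap holding a milling bit, 22 x 85 x 22 mm; bystander, origin at the underside's middle
- bit_b: a second such milling bit box; bystander, origin at the underside's middle
- board: green circuit board with connectors, 80 x 100 x 15 mm; bystander, origin at the underside's middle
- samples: fixed fanned stack of five material sample slabs, about 100 x 135 x 50 mm; bystander, origin at the underside's middle

How it is judged:
By the outcome, as a careful person would: the job done as asked, in the order asked, and still so for the second after the job is handed in, while the arm keeps its last pose, push and grip.
It also fails if it takes over 72 s, if anything falls off the work surface, if the arm or the gripper's body presses on something with over 40 N, if the wrist force passes 120 N, or if a joint passes its speed limit or range.

## Working session

There is one attempt and no reset: what is moved stays moved. The work goes in short steps, Python scripts to look and compute and a tool call to move; the robot and the scene stay as the last step left them, time stands still between calls to the robot, and variables do not carry over. Pictures are saved under pics/ and viewed, at most 10 in all, crops included, and the job is handed in when it is done.

Besides the shell and the picture viewer there is one more tool, called after ">>>" in YAML: its name, and indented under it one key for each argument. drive_tool: Moves the arm, as the interface text tells. Its arguments: {"type":"object","properties":{"moves":{"type":"array","items":{"type":"number"}},"grip_force":{"type":"number"}},"required":["moves"]}

```bash
mkdir -p pics; ls; python3 - <<'E'
from plant import robot
import cv2,numpy as np,pickle
s=robot.read_state();print(s)
for n in("top","side"):
    c=robot.read_camera(n);pickle.dump(c,open(f"{n}.pkl","wb"))
    cv2.imwrite(f"pics/{n}0.png",c["color"][:,:,::-1]);print(n,c["mtx"],c["dist_coeffs"],c["R"],c["t"])
E
```

```text
pics
{'t': 0.0, 'q': array([ 1.07462942e+00,  1.31177654e-01,  1.48932757e+00, -5.59515971e-06,
        1.52299041e+00, -8.54092800e-02]), 'dq': array([-0.00260723,  0.00155748, -0.00127604,  0.00113269,  0.00048595,
        0.00129934]), 'joint_torque': array([-6.96524094e-04, -5.59853983e+01, -4.91751766e+01,  7.67730642e-02,
        3.54604411e-02, -2.06770815e-04]), 'tool_pos': array([0.23945322, 0.54988532, 0.40365075]), 'orientation': array([-6.40579343e-01, -3.07503823e+00,  2.86571831e-03]), 'force': array([ 0.06144845, -0.56426007, -1.2942124 ]), 'wrist_torque': array([0.00957187, 0.06169618, 0.0308811 ]), 'gripper_force': 0.0, 'opening': 0.09293649702639244}
top [[455.34721787   0.         275.95613669]
 [  0.         455.34721787 203.78630089]
 [  0.           0.           1.        ]] [-0.15270524  0.          0.          0.          0.        ] [[-0.02870066 -0.99947209 -0.01522542]
 [-0.98167465  0.03105375 -0.18801739]
 [ 0.18839094  0.00955019 -0.98204768]] [0.06987183 0.57941127 1.01535237]
side [[443.97584455   0.         279.98720695]
 [  0.         443.97584455 205.29799395]
 [  0.           0.           1.        ]] [0.00394454 0.         0.         0.         0.        ] [[ 0.84799586 -0.52969879  0.01795057]
 [-0.36563343 -0.60919059 -0.70370379]
 [ 0.38368636  0.59017457 -0.71026668]] [-0.48469717  0.24269965  0.82611898]
```

```bash
sleep 1
```

```text
(no output)
```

View pics/top0.png

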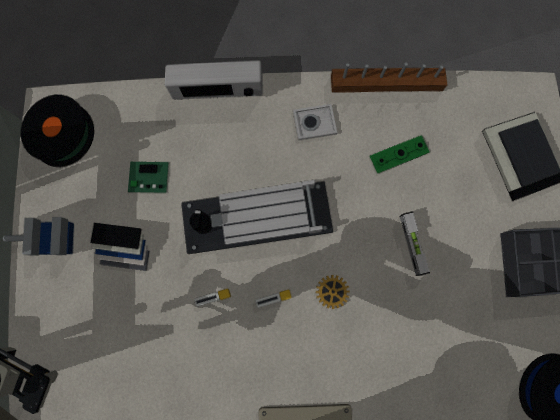

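View pics/side0.png

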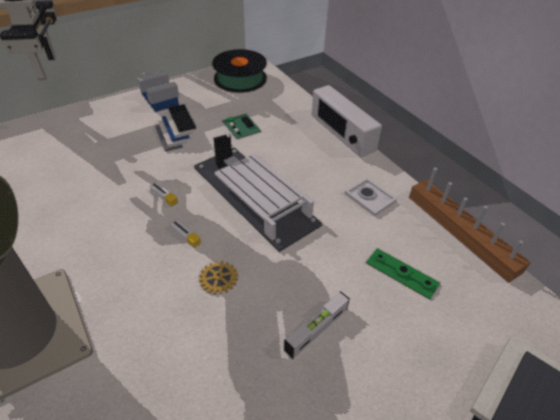

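The top view shows the bed lying across the table, with the knob at (202,221), the hinge end at (318,207) and the level at (407,214)-(422,275). The side view agrees.

```bash
cat >h.py <<'E'
import cv2,numpy as np
def ray(c,uv):
    p=cv2.undistortPoints(np.array(uv,float).reshape(-1,1,2),c["mtx"],c["dist_coeffs"])[:,0]
    d=np.c_[p,np.ones(len(p))]@c["R"]; return -c["R"].T@c["t"],d
def onplane(c,uv,z):
    o,d=ray(c,uv); return o+d*((z-o[2])/d[:,2])[:,None]
def cloud(c):
    h,w=c["depth"].shape; v,u=np.mgrid[:h,:w]
    o,d=ray(c,np.c_[u.ravel(),v.ravel()])
    P=o+d*c["depth"].reshape(-1,1); P[c["depth"].ravel()==0]=np.nan
    return P.reshape(h,w,3)
def rect(P):
    (cx,cy),(w,h),a=cv2.minAreaRect(np.float32(P[:,:2]*1000)); return np.round([cx,cy,w,h,a],1)
E
python3 - <<'E'
import pickle,numpy as np,cv2
from h import *
c=pickle.load(open("top.pkl","rb"));P=cloud(c)
def roi(x0,x1,y0,y1,z0,z1):
    Q=P[y0:y1,x0:x1].reshape(-1,3);m=(Q[:,2]>z0)&(Q[:,2]<z1);return Q[m]
tab=roi(100,500,320,380,-.1,.1);print("table z",np.median(tab[:,2]))
for n,b in dict(level=(390,440,200,290,.02,.06),plate=(215,335,175,245,.045,.08),knob=(180,225,195,245,.09,.13),bed=(170,345,170,260,.006,.02)).items():
    Q=roi(*b);print(n,len(Q),rect(Q),np.percentile(Q[:,2],[5,50,95]),Q.mean(0))
Q=roi(228,300,190,235,.045,.08);A=np.c_[Q[:,:2],np.ones(len(Q))];print(np.linalg.lstsq(A,Q[:,2],rcond=None)[0])
g=cv2.cvtColor(c["color"],cv2.COLOR_RGB2GRAY)
# dark base contour
m=((g<75)|(P[:,:,2]>.03)).astype(np.uint8);m2=np.zeros_like(m);m2[172:262,172:340]=m[172:262,172:340]
n,l,st,ce=cv2.connectedComponentsWithStats(m2);i=1+st[1:,4].argmax();v,u=np.where((l==i)&(g<75))
print("base",st[i],rect(onplane(c,np.c_[u,v],.012)))
print(onplane(c,[(202,221)],.105),onplane(c,[(407,214),(422,275)],.04))
im=cv2.resize(np.hstack([c["color"][165:300,170:350],c["color"][165:300,350:460]])[:,:,::-1],None,fx=2.7,fy=2.7,interpolation=2);cv2.imwrite("pics/crop.png",im)
E
```

```text
table z 0.00015289812239993594
level 735 [ 479.7 -276.7  152.2   26.8   11.7] [0.02344145 0.0385623  0.04283118] [ 0.47845894 -0.27531835  0.03599873]
plate 4619 [562.9  76.8 121.  246.5   6.8] [0.05197483 0.05652109 0.06115285] [0.56176805 0.07775009 0.05652641]
knob 126 [544.  230.8  13.   44.   83.6] [0.09368214 0.10377899 0.10674861] [0.5438189  0.22984134 0.10291324]
bed 2800 [567.8 106.5 399.9 206.6  86.4] [0.00865061 0.01234912 0.01594256] [0.54730533 0.11912978 0.01233131]
[ 0.00467845 -0.02955914  0.05640166]
base [ 182  180  151   74 7929] [559.  101.8 131.7 361.5   6.9]
[[0.53775335 0.21862035 0.105     ]] [[ 0.54938268 -0.26071676  0.04      ]
 [ 0.40290633 -0.28593406  0.04      ]]
```

View pics/crop.png

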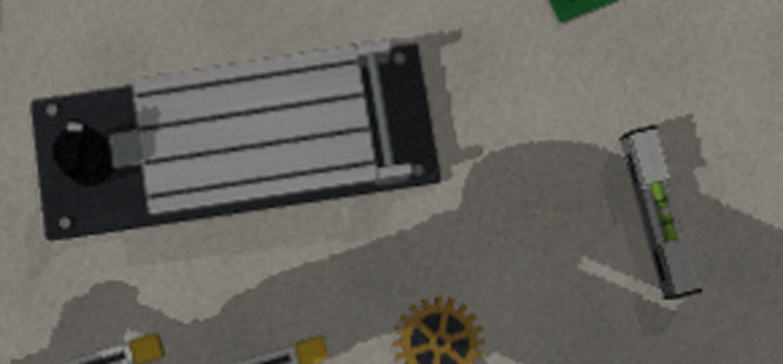

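The base, knob and plate agree with each other. Bed origin is about (561, 82) mm and its y axis is at 96.9°. The plate floats at about -0.03 slope, knob end low. Next is a planner helper, then moving over to the level.

```bash
cat >>h.py <<'E'
from scipy.spatial.transform import Rotation as Ro
def yaw_of(s):
    y=Ro.from_rotvec(s["orientation"]).as_matrix()[:,1]; return np.degrees(np.arctan2(y[1],y[0]))
def down(psi):  # tool z down, tool y at angle psi
    p=np.radians(psi);y=np.array([np.cos(p),np.sin(p),0]);z=np.array([0,0,-1.]);return np.c_[np.cross(y,z),y,z]
def plan(s,tcp,psi,n):
    """n equal rows from the present pose to tcp (mm), yaw psi (deg): prints shift and turn"""
    p0=np.array(s["tool_pos"])*1000;R0=Ro.from_rotvec(s["orientation"]);R1=Ro.from_matrix(down(psi))
    w=(R0.inv()*R1).as_rotvec();st=(np.array(tcp)-p0)/n
    for k in range(n):
        R=R0*Ro.from_rotvec(w*k/n)
        print(np.round(R.inv().apply(st),1).tolist(),np.round(np.degrees(w/n),2).tolist())
E
python3 - <<'E'
from plant import robot
from h import *
s=robot.read_state();print(yaw_of(s));plan(s,[478,-276,400],101,18)
E
```

```text
66.46178958292226
[-30.5, -36.8, 0.3] [-0.01, -0.0, -1.92]
[-29.2, -37.8, 0.3] [-0.01, -0.0, -1.92]
[-27.9, -38.7, 0.3] [-0.01, -0.0, -1.92]
[-26.6, -39.6, 0.3] [-0.01, -0.0, -1.92]
[-25.3, -40.5, 0.3] [-0.01, -0.0, -1.92]
[-23.9, -41.3, 0.3] [-0.01, -0.0, -1.92]
[-22.5, -42.1, 0.3] [-0.01, -0.0, -1.92]
[-21.1, -42.8, 0.2] [-0.01, -0.0, -1.92]
[-19.7, -43.5, 0.2] [-0.01, -0.0, -1.92]
[-18.2, -44.2, 0.2] [-0.01, -0.0, -1.92]
[-16.7, -44.7, 0.2] [-0.01, -0.0, -1.92]
[-15.2, -45.3, 0.2] [-0.01, -0.0, -1.92]
[-13.7, -45.8, 0.2] [-0.01, -0.0, -1.92]
[-12.1, -46.2, 0.2] [-0.01, -0.0, -1.92]
[-10.6, -46.6, 0.2] [-0.01, -0.0, -1.92]
[-9.0, -46.9, 0.2] [-0.01, -0.0, -1.92]
[-7.4, -47.2, 0.2] [-0.01, -0.0, -1.92]
[-5.8, -47.4, 0.2] [-0.01, -0.0, -1.92]
```

>>> drive_tool:
  moves: [90, -30.5, -37, 0, 0, 0, -1.92, 90, -29, -38, 0, 0, 0, -1.92, 90, -28, -39, 0, 0, 0, -1.92, 90, -26.5, -39.5, 0, 0, 0, -1.92, 90, -25, -40.5, 0, 0, 0, -1.92, 90, -24, -41.5, 0, 0, 0, -1.92, 90, -22.5, -42, 0, 0, 0, -1.92, 90, -21, -43, 0, 0, 0, -1.92]

```text
t: 0.9
tool_pos: [0.3446, 0.1807, 0.4045]
orientation: [0.221, 3.134, -0.0]
force: [0.8, 0.3, -0.8]
opening: 0.0899
gripper_force: 0.0
```

>>> drive_tool:
  moves: [90, -19.5, -43.5, 0, 0, 0, -1.92, 90, -18, -44, 0, 0, 0, -1.92, 90, -17, -45, 0, 0, 0, -1.92, 90, -15, -45, 0, 0, 0, -1.92, 90, -13.5, -46, 0, 0, 0, -1.92, 90, -12, -46, 0, 0, 0, -1.92, 90, -10.5, -46.5, 0, 0, 0, -1.92, 90, -9, -47, 0, 0, 0, -1.92]

```text
t: 1.7
tool_pos: [0.4503, -0.1865, 0.4044]
orientation: [0.198, -3.135, -0.0]
force: [1.5, 0.1, 1.2]
opening: 0.0903
gripper_force: 0.0
```

>>> drive_tool:
  moves: [50, -7.5, -47, 0, 0, 0, -1.92, 50, -6, -47, 0, 0, 0, -1.92, 50, 0, 0, 0, 0, 0, 0, 50, 0, 0, 0, 0, 0, 0]

```text
t: 2.1
tool_pos: [0.4768, -0.2763, 0.4034]
orientation: [0.298, -3.126, -0.003]
force: [-0.1, -0.2, -0.6]
opening: 0.0626
gripper_force: 0.0
```

```bash
python3 - <<'E'
from plant import robot
from h import *
import pickle
s=robot.read_state();print(s["tool_pos"],yaw_of(s),s["q"],s["t"],s["force"])
c=robot.read_camera("wrist");pickle.dump(c,open("w1.pkl","wb"));cv2.imwrite("pics/w1.png",c["color"][:,:,::-1])
P=cloud(c);m=(P[:,:,2]>.015)&(P[:,:,2]<.06)&(abs(P[:,:,0]-.478)<.1)&(abs(P[:,:,1]+.276)<.06)
Q=P[m];print(len(Q),rect(Q),np.percentile(Q[:,2],[5,50,95]));T=Q[Q[:,2]>.036];print(rect(T),T.mean(0))
T=T[:,:2];A=np.linalg.svd(T-T.mean(0),full_matrices=False)[2][0];print(np.degrees(np.arctan2(A[1],A[0])))
print("cam in world",-c["R"].T@c["t"],c["R"][2])
E
```

```text
[ 0.47683187 -0.27633044  0.40343023] 100.89771991349396 [-6.18359435e-01  4.14422058e-04  1.62626502e+00  2.95899462e-04
  1.51764502e+00 -2.37937480e+00] 2.1 [-0.13680263 -0.15782833 -0.63555194]
2534 [ 480.  -277.1  152.2   23.9   11.5] [0.02721619 0.03927065 0.04094407]
[ 480.  -277.3  152.2   23.7   11.3] [ 0.47416612 -0.27811731  0.03947987]
11.425419260973873
cam in world [ 0.39659571 -0.2913603   0.3832088 ] [ 0.28120391  0.05587442 -0.95802005]
```

View pics/w1.png

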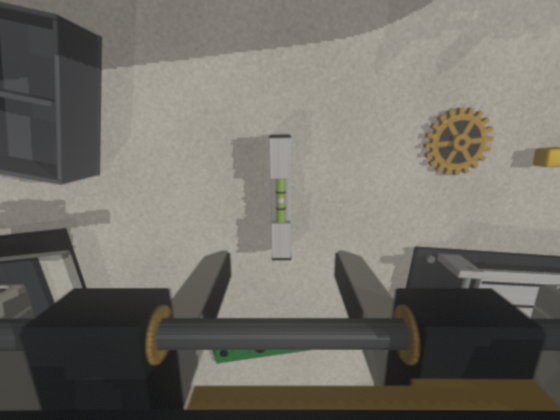

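The wrist view shows the level upright at about (281,198), between the open fingers, with centre (480, -277) mm and axis at 11.3°. Descending and gripping.

>>> drive_tool:
  moves: [50, -3, -1, 45, 0, 0, -0.4, 50, 0, 0, 45, 0, 0, 0, 50, 0, 0, 45, 0, 0, 0, 50, 0, 0, 40, 0, 0, 0, 50, 0, 0, 25, 0, 0, 0, 50, 0, 0, 12, 0, 0, 0, 50, 0, 0, 0, 0, 0, 0]

```text
t: 2.85
tool_pos: [0.4796, -0.2744, 0.1917]
orientation: [0.314, -3.124, -0.003]
force: [0.1, -0.2, 0.4]
opening: 0.05
gripper_force: 0.0
```

>>> drive_tool:
  moves: [10, 0, 0, 0, 0, 0, 0, 10, 0, 0, 0, 0, 0, 0, 10, 0, 0, 0, 0, 0, 0, 10, 0, 0, 0, 0, 0, 0, 10, 0, 0, 0, 0, 0, 0, 10, 0, 0, 0, 0, 0, 0]
  grip_force: 25

```text
t: 3.45
tool_pos: [0.4807, -0.2764, 0.1941]
orientation: [-0.312, 3.124, -0.002]
force: [-0.2, -0.2, 7.7]
opening: 0.024
gripper_force: 25.0
```

>>> drive_tool:
  moves: [10, 0, 0, -10, 0, 0, 0, 10, 0, 0, -40, 0, 0, 0, 10, 0, 0, -45, 0, 0, 0, 10, 0, 0, -45, 0, 0, 0, 10, 0, 0, 0, 0, 0, 0]

```text
t: 3.95
tool_pos: [0.482, -0.2772, 0.3413]
orientation: [-0.312, 3.117, -0.013]
force: [1.6, -0.9, -1.3]
opening: 0.0235
gripper_force: 25.0
```

```bash
python3 - <<'E'
from plant import robot
from h import *
s=robot.read_state();print(s["tool_pos"],yaw_of(s),s["force"]);plan(s,[562.6,72,335],6.9,13)
E
```

```text
[ 0.48198878 -0.27720913  0.34133714] 101.42041365301958 [ 1.62640173 -0.8588371  -1.26281162]
[-11.4, 25.1, 0.4] [0.0, 0.06, 7.27]
[-8.1, 26.3, 0.3] [0.0, 0.06, 7.27]
[-4.7, 27.2, 0.3] [0.0, 0.06, 7.27]
[-1.3, 27.5, 0.3] [0.0, 0.06, 7.27]
[2.2, 27.5, 0.3] [0.0, 0.06, 7.27]
[5.7, 27.0, 0.3] [0.0, 0.06, 7.27]
[9.1, 26.0, 0.3] [0.0, 0.06, 7.27]
[12.3, 24.7, 0.4] [0.0, 0.06, 7.27]
[15.3, 22.9, 0.4] [0.0, 0.06, 7.27]
[18.1, 20.8, 0.4] [0.0, 0.06, 7.27]
[20.6, 18.3, 0.4] [0.0, 0.06, 7.27]
[22.7, 15.6, 0.4] [0.0, 0.06, 7.27]
[24.5, 12.6, 0.5] [0.0, 0.06, 7.27]
```

>>> drive_tool:
  moves: [10, -11.5, 25, 0, 0, 0, 7.27, 10, -8, 26.5, 0, 0, 0, 7.27, 10, -4.5, 27, 0, 0, 0, 7.27, 10, -1.5, 27.5, 0, 0, 0, 7.27, 10, 2, 27.5, 0, 0, 0, 7.27, 10, 5.5, 27, 0, 0, 0, 7.27, 10, 9, 26, 0, 0, 0, 7.27, 10, 12.5, 24.5, 0, 0, 0, 7.27]

```text
t: 4.75
tool_pos: [0.5297, -0.0602, 0.3322]
orientation: [-1.253, -2.88, 0.0]
force: [0.1, -0.8, -1.1]
opening: 0.0237
gripper_force: 25.0
```

>>> drive_tool:
  moves: [10, 15.5, 23, 0, 0, 0, 7.27, 10, 18, 21, 0, 0, 0, 7.27, 10, 20.5, 18.5, 0, 0, 0, 7.27, 10, 22.5, 15.5, 0, 0, 0, 7.27, 10, 24.5, 12.5, 0, 0, 0, 7.27, 10, 0, 0, 0, 0, 0, 0, 10, 0, 0, 0, 0, 0, 0]

```text
t: 5.45
tool_pos: [0.5608, 0.0732, 0.3321]
orientation: [-2.079, -2.354, 0.002]
force: [-0.9, -0.6, -1.6]
opening: 0.0237
gripper_force: 25.0
```

```bash
python3 - <<'E'
from plant import robot
from h import *
import pickle
s=robot.read_state();print(s["tool_pos"],yaw_of(s),s["force"]);plan(s,[562.6,72,258],6.9,1)
c=robot.read_camera("wrist");pickle.dump(c,open("w2.pkl","wb"));cv2.imwrite("pics/w2.png",c["color"][:,:,::-1])
P=cloud(c);print("cam",-c["R"].T@c["t"],c["R"][2])
for n,z0,z1 in(("knob",.085,.115),("plate",.045,.07),("base",.007,.018),("level",.12,.2)):
    m=(P[:,:,2]>z0)&(P[:,:,2]<z1);Q=P[m]
    if len(Q): print(n,len(Q),rect(Q),np.nanmedian(Q,0))
E
```

```text
[0.56083476 0.07318363 0.33211827] 7.11189442790708 [-0.87449175 -0.64826879 -1.56667439]
[-1.4, 1.7, 74.1] [-0.08, 0.01, 0.21]
cam [0.54965579 0.15316511 0.31176254] [ 0.0344712  -0.28668083 -0.95740579]
knob 710 [544.  225.6   4.8  42.2  89.5] [0.55171395 0.22523483 0.09506063]
plate 19202 [559.5  99.3 120.1 257.    6.7] [0.55434768 0.13618494 0.05439567]
base 13876 [594.4  84.2 362.4 515.4  88.5] [0.51052411 0.20491861 0.01159175]
level 13166 [558.6  81.6  54.  137.6  20. ] [0.55666227 0.08543644 0.17740465]
```

View pics/w2.png

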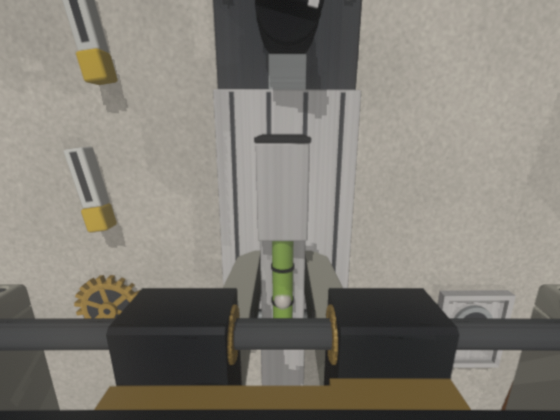

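The level lines up with the plate, the knob disc is at the top (288,15) and there is no sideways offset. Lowering it.

>>> drive_tool:
  moves: [10, -1.5, 1.5, 30, 0, 0, 0.2, 10, 0, 0, 30, 0, 0, 0, 10, 0, 0, 12, 0, 0, 0, 10, 0, 0, 3, 0, 0, 0, 10, 0, 0, 0, 0, 0, 0, 10, 0, 0, 0, 0, 0, 0]

```text
t: 6.1
tool_pos: [0.5636, 0.0713, 0.2595]
orientation: [2.086, 2.346, 0.003]
force: [0.5, 0.8, -0.7]
opening: 0.0237
gripper_force: 25.0
```

>>> drive_tool:
  moves: [10, 0, 0, 3, 0, 0, 0, 10, 0, 0, 2, 0, 0, 0, 10, 0, 0, 1, 0, 0, 0, 10, 0, 0, 0, 0, 0, 0, 10, 0, 0, 0, 0, 0, 0]

```text
t: 6.6
tool_pos: [0.5631, 0.0717, 0.2522]
orientation: [2.087, 2.348, 0.001]
force: [-0.2, 1.1, 2.2]
opening: 0.0239
gripper_force: 25.0
```

Contact. Opening and raising.

>>> drive_tool:
  moves: [50, 0, 0, 0, 0, 0, 0, 50, 0, 0, 0, 0, 0, 0, 50, 0, 0, 0, 0, 0, 0, 50, 0, 0, 0, 0, 0, 0, 50, 0, 0, -30, 0, 0, 0, 50, 0, 0, -45, 0, 0, 0, 50, 0, 0, -25, 0, 0, 0, 50, 0, 0, 0, 0, 0, 0]

```text
t: 7.4
tool_pos: [0.5643, 0.0716, 0.3572]
orientation: [2.083, 2.343, 0.009]
force: [1.0, -0.4, 0.1]
opening: 0.0498
gripper_force: 0.0
```

```bash
python3 - <<'E'
from plant import robot
from h import *
import pickle
s=robot.read_state();print(s["tool_pos"],yaw_of(s),s["force"],s["t"])
c=robot.read_camera("wrist");pickle.dump(c,open("w3.pkl","wb"));cv2.imwrite("pics/w3.png",c["color"][:,:,::-1])
t=robot.read_camera("top");pickle.dump(t,open("t3.pkl","wb"))
for n,k in(("w",c),("t",t)):
    P=cloud(k);m=(abs(P[:,:,0]-.5435)<.03)&(abs(P[:,:,1]-.231)<.03)&(P[:,:,2]>.097)&(P[:,:,2]<.115);Q=P[m]
    if len(Q)>5: print(n,"knob",len(Q),rect(Q))
    m=(abs(P[:,:,0]-.562)<.05)&(abs(P[:,:,1]-.075)<.1)&(P[:,:,2]>.085)&(P[:,:,2]<.115);Q=P[m]
    if len(Q)>5: print(n,"level",len(Q),rect(Q),Q.mean(0))
E
```

```text
[0.56431035 0.07162075 0.35719434] 6.7146080956257 [ 0.96424542 -0.38063956  0.1191453 ] 7.4
w knob 889 [544.2 226.6  43.5  10.8   6.3]
w level 4051 [562.2  72.7  24.3 151.6   6.6] [0.56149206 0.07874376 0.09492167]
t knob 112 [544.2 230.9  13.   43.7  83.4]
t level 246 [562.   78.4  24.6 138.2   7. ] [0.56019552 0.0866992  0.09593068]
```

View pics/w3.png

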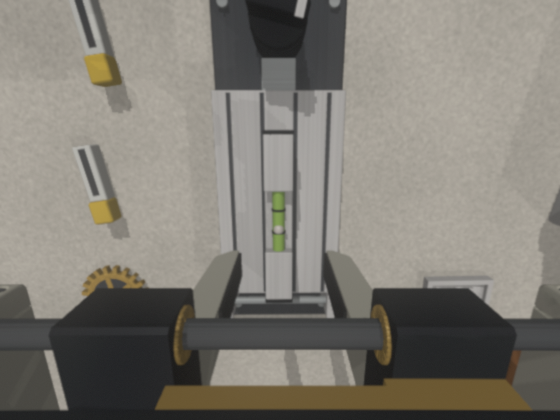

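The level sits on the plate at (562, 73), axis within 0.3° of the bed, with the bubble near (279,229), towards the hinge. Next I go above the knob.

```bash
python3 - <<'E'
from plant import robot
from h import *
s=robot.read_state();plan(s,[543.4,231,340],95,11)
E
```

```text
[14.6, -0.1, 1.1] [0.01, 0.01, -8.03]
[14.5, 2.0, 1.1] [0.01, 0.01, -8.03]
[14.1, 4.0, 1.1] [0.01, 0.01, -8.03]
[13.4, 5.9, 1.1] [0.01, 0.01, -8.03]
[12.4, 7.7, 1.1] [0.01, 0.01, -8.03]
[11.2, 9.4, 1.1] [0.01, 0.01, -8.03]
[9.8, 10.8, 1.1] [0.01, 0.01, -8.03]
[8.2, 12.1, 1.1] [0.01, 0.01, -8.03]
[6.4, 13.1, 1.1] [0.01, 0.01, -8.03]
[4.5, 13.9, 1.1] [0.01, 0.01, -8.03]
[2.5, 14.4, 1.1] [0.01, 0.01, -8.03]
```

>>> drive_tool:
  moves: [40, 14.5, 0, 1, 0, 0, -8, 40, 14.5, 2, 1, 0, 0, -8, 40, 14, 4, 1, 0, 0, -8, 40, 13.5, 6, 1, 0, 0, -8, 40, 12.5, 8, 1, 0, 0, -8, 40, 11, 9.5, 1, 0, 0, -8, 40, 10, 11, 1, 0, 0, -8, 40, 8, 12, 1, 0, 0, -8]

```text
t: 8.3
tool_pos: [0.5487, 0.1884, 0.3412]
orientation: [-0.517, -3.095, 0.002]
force: [0.6, -0.6, -0.6]
opening: 0.0403
gripper_force: 0.0
```

>>> drive_tool:
  moves: [40, 6.5, 13, 1, 0, 0, -8, 40, 4.5, 14, 1, 0, 0, -8, 40, 2.5, 14.5, 1, 0, 0, -8, 40, 0, 0, 0, 0, 0, 0, 40, 0, 0, 0, 0, 0, 0]

```text
t: 8.8
tool_pos: [0.5438, 0.2313, 0.3391]
orientation: [0.124, -3.137, 0.002]
force: [0.2, -0.2, -0.0]
opening: 0.0396
gripper_force: 0.0
```

```bash
python3 - <<'E'
from plant import robot
from h import *
import pickle
s=robot.read_state();print(s["tool_pos"],yaw_of(s),s["t"],s["force"])
c=robot.read_camera("wrist");pickle.dump(c,open("w4.pkl","wb"));cv2.imwrite("pics/w4.png",c["color"][:,:,::-1])
P=cloud(c)
m=(abs(P[:,:,0]-.5435)<.03)&(abs(P[:,:,1]-.231)<.03)&(P[:,:,2]>.101)&(P[:,:,2]<.109);Q=P[m];print(len(Q),rect(Q))
T=Q[:,:2];A=np.linalg.svd(T-T.mean(0),full_matrices=False)[2][0];print(np.degrees(np.arctan2(A[1],A[0])),T.mean(0))
m=(abs(P[:,:,0]-s["tool_pos"][0])<.05)&(abs(P[:,:,1]-.231)<.05)&(P[:,:,2]>.12)&(P[:,:,2]<.2);print("finger low z",np.percentile(P[m][:,2],[.5,1,5]) if m.any() else 0)
m=(abs(P[:,:,0]-.562)<.05)&(abs(P[:,:,1]-.075)<.1)&(P[:,:,2]>.07)&(P[:,:,2]<.115);print(m.sum())
E
```

```text
[0.54380279 0.23134015 0.33907675] 94.52178605909474 8.8 [ 0.23195376 -0.20291046 -0.01217239]
821 [543.2 232.   12.2  43.8  83.5]
-6.502942221214541 [0.54257404 0.23201023]
finger low z [0.15349795 0.15416176 0.15811008]
6489
```

View pics/w4.png

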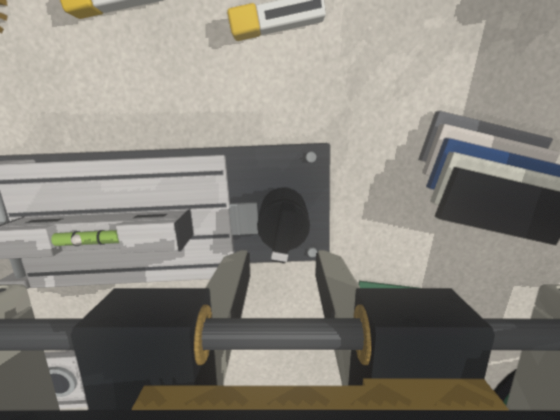

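The knob bar measures 12 x 44 mm at (543, 232), angle -6.5°, so the knob is at about 0.23 rad. Aligning, descending and gripping.

>>> drive_tool:
  moves: [40, 0, 0, 10, 0, 0, 6, 40, 0, 0, 20, 0, 0, 5, 40, 0, 0, 22, 0, 0, 0, 40, 0, 0, 14, 0, 0, 0, 40, 0, 0, 0, 0, 0, 0, 5, 0, 0, 0, 0, 0, 0, 5, 0, 0, 0, 0, 0, 0, 5, 0, 0, 0, 0, 0, 0]
  grip_force: 45

```text
t: 9.65
tool_pos: [0.5448, 0.2317, 0.2762]
orientation: [0.173, 3.135, 0.001]
force: [0.5, 0.2, -0.3]
opening: 0.0209
gripper_force: 0.0
```

>>> drive_tool:
  moves: [5, 0, 0, 0, 0, 0, 0, 5, 0, 0, 0, 0, 0, 0, 5, 0, 0, 0, 0, 0, 0, 5, 0, 0, 0, 0, 0, 0]

```text
t: 10.05
tool_pos: [0.5446, 0.2317, 0.2757]
orientation: [0.172, 3.135, 0.001]
force: [-1.2, 0.1, 5.6]
opening: 0.0115
gripper_force: 45.0
```

>>> drive_tool:
  moves: [5, 0, 0, 0, 0, 0, 7, 5, 0, 0, 0, 0, 0, 8, 5, 0, 0, 0, 0, 0, 8.5, 5, 0, 0, 0, 0, 0, 8.5, 5, 0, 0, 0, 0, 0, 8.5, 5, 0, 0, 0, 0, 0, 8.5, 5, 0, 0, 0, 0, 0, 8.5, 5, 0, 0, 0, 0, 0, 0]

```text
t: 10.85
tool_pos: [0.5446, 0.2316, 0.2757]
orientation: [1.667, 2.662, 0.001]
force: [-0.8, -0.7, 7.2]
opening: 0.0117
gripper_force: 45.1
```

>>> drive_tool:
  moves: [35, 0, 0, 0, 0, 0, 0, 35, 0, 0, 0, 0, 0, 0, 35, 0, 0, 0, 0, 0, 0, 35, 0, 0, -25, 0, 0, 0, 35, 0, 0, -40, 0, 0, 0, 0, 0, 0, 0, 0, 0, 0]

```text
t: 11.45
tool_pos: [0.5459, 0.2322, 0.3459]
orientation: [1.656, 2.663, 0.011]
force: [1.6, -0.6, 2.0]
opening: 0.031
gripper_force: 0.0
```

```bash
python3 - <<'E'
from plant import robot
from h import *
s=robot.read_state();print(s["tool_pos"],yaw_of(s),s["t"],s["force"])
c=robot.read_camera("wrist")
P=cloud(c)
m=(abs(P[:,:,0]-.5435)<.03)&(abs(P[:,:,1]-.231)<.03)&(P[:,:,2]>.101)&(P[:,:,2]<.109);Q=P[m];print(len(Q),rect(Q))
t=robot.read_camera("top");P=cloud(t);m=(abs(P[:,:,0]-.562)<.05)&(abs(P[:,:,1]-.075)<.1)&(P[:,:,2]>.085)&(P[:,:,2]<.115);Q=P[m];print(rect(Q),Q.mean(0))
plan(s,[557.5,112,330],97,7)
E
```

```text
[0.54590336 0.23217635 0.3459001 ] 26.226748030709476 11.45 [ 1.61136388 -0.59400275  2.00810694]
780 [543.9 231.7  11.7  44.5  25.6]
[562.9  71.1  25.6 149.9   7.1] [0.56199346 0.07130567 0.09709697]
[-16.1, -6.1, 2.2] [0.06, 0.05, -10.11]
[-14.8, -8.9, 2.2] [0.06, 0.05, -10.11]
[-13.0, -11.3, 2.2] [0.06, 0.05, -10.11]
[-10.8, -13.4, 2.2] [0.06, 0.05, -10.11]
[-8.3, -15.1, 2.2] [0.06, 0.05, -10.11]
[-5.5, -16.3, 2.2] [0.06, 0.05, -10.11]
[-2.6, -17.1, 2.3] [0.06, 0.05, -10.11]
```

```bash
python3 - <<'E'
from plant import robot
from h import *
s=robot.read_state();plan(s,[557,119,325],92,8)
E
```

```text
[-13.3, -4.8, 2.0] [0.02, 0.01, -8.22]
[-12.5, -6.7, 2.0] [0.02, 0.01, -8.22]
[-11.4, -8.4, 2.0] [0.02, 0.01, -8.22]
[-10.1, -10.0, 2.0] [0.02, 0.01, -8.22]
[-8.6, -11.3, 2.0] [0.02, 0.01, -8.22]
[-6.9, -12.4, 2.0] [0.02, 0.01, -8.22]
[-5.0, -13.3, 2.0] [0.02, 0.01, -8.22]
[-3.1, -13.8, 2.0] [0.02, 0.01, -8.22]
```

>>> drive_tool:
  moves: [0, -13.5, -5, 2, 0, 0, -8.2, 0, -12.5, -6.5, 2, 0, 0, -8.2, 0, -11.5, -8.5, 2, 0, 0, -8.2, 0, -10, -10, 2, 0, 0, -8.2, 0, -8.5, -11.5, 2, 0, 0, -8.2, 0, -7, -12.5, 2, 0, 0, -8.2, 0, -5, -13, 2, 0, 0, -8.2, 0, -3, -14, 2, 0, 0, -8.2]
  grip_force: 20

```text
t: 12.35
tool_pos: [0.5557, 0.1178, 0.3215]
orientation: [0.059, -3.138, 0.0]
force: [0.1, -0.2, -0.6]
opening: 0.0008
gripper_force: 0.0
```

>>> drive_tool:
  moves: [0, 0, 0, 10, 0, 0, 0, 0, 0, 0, 10, 0, 0, 0, 0, 0, 0, 6, 0, 0, 0, 0, 0, 0, 0, 0, 0, 0, 0, 0, 0, 0, 0, 0, 0]

```text
t: 12.85
tool_pos: [0.5562, 0.119, 0.2973]
orientation: [0.049, -3.14, -0.0]
force: [0.1, 0.1, 0.3]
opening: 0.0006
gripper_force: 0.0
```

Now stepping down slowly.

>>> drive_tool:
  moves: [0, 0, 0, 3, 0, 0, 0, 0, 0, 0, 2, 0, 0, 0, 0, 0, 0, 0, 0, 0, 0, 0, 0, 0, 0, 0, 0, 0]

```text
t: 13.25
tool_pos: [0.5564, 0.1184, 0.2928]
orientation: [-0.049, 3.141, -0.0]
force: [0.1, -1.0, -0.2]
opening: 0.0003
gripper_force: 0.0
```

>>> drive_tool:
  moves: [0, 0, 0, 2, 0, 0, 0, 0, 0, 0, 0, 0, 0, 0, 0, 0, 0, 0, 0, 0, 0]

```text
t: 13.55
tool_pos: [0.5564, 0.1184, 0.2907]
orientation: [0.05, -3.141, -0.0]
force: [0.2, -0.4, 0.1]
opening: 0.0006
gripper_force: 0.0
```

>>> drive_tool:
  moves: [0, 0, 0, 1.5, 0, 0, 0, 0, 0, 0, 0, 0, 0, 0, 0, 0, 0, 0, 0, 0, 0]

```text
t: 13.85
tool_pos: [0.5564, 0.1184, 0.2892]
orientation: [0.05, -3.141, 0.0]
force: [0.0, -0.2, -0.4]
opening: 0.0009
gripper_force: 0.0
```

>>> drive_tool:
  moves: [0, 0, 0, 2, 0, 0, 0, 0, 0, 0, 0, 0, 0, 0, 0, 0, 0, 0, 0, 0, 0]

```text
t: 14.15
tool_pos: [0.5563, 0.1184, 0.2871]
orientation: [0.05, -3.141, 0.0]
force: [-1.4, -0.4, 0.1]
opening: 0.0004
gripper_force: 0.0
```

>>> drive_tool:
  moves: [0, 0, 0, 1.5, 0, 0, 0, 0, 0, 0, 0, 0, 0, 0, 0, 0, 0, 0, 0, 0, 0]

```text
t: 14.45
tool_pos: [0.5565, 0.1186, 0.2861]
orientation: [-0.05, 3.141, 0.0]
force: [-0.7, 1.0, 3.0]
opening: 0.0004
gripper_force: 1.5
```

>>> drive_tool:
  moves: [0, 0, 0, 1.5, 0, 0, 0, 0, 0, 0, 0, 0, 0, 0, 0, 0, 0, 0, 0, 0, 0]

```text
t: 14.75
tool_pos: [0.5565, 0.1187, 0.2846]
orientation: [-0.05, 3.14, 0.001]
force: [-0.0, 4.9, 4.8]
opening: 0.0006
gripper_force: 2.4
```

>>> drive_tool:
  moves: [0, 0, 0, 1.5, 0, 0, 0, 0, 0, 0, 0, 0, 0, 0, 0, 0, 0, 0, 0, 0, 0]

```text
t: 15.05
tool_pos: [0.5566, 0.1188, 0.2838]
orientation: [-0.05, 3.14, 0.001]
force: [-3.9, 4.1, 9.4]
opening: 0.0004
gripper_force: 4.9
```

>>> drive_tool:
  moves: [0, 0, 0, 1.5, 0, 0, 0, 0, 0, 0, 0, 0, 0, 0, 0, 0, 0, 0, 0, 0, 0]

```text
t: 15.35
tool_pos: [0.5568, 0.1188, 0.2836]
orientation: [-0.05, 3.139, 0.001]
force: [-6.8, 3.8, 18.5]
opening: 0.0003
gripper_force: 9.1
```

```bash
python3 - <<'E'
from plant import robot
from h import *
s=robot.read_state();print(s["tool_pos"],yaw_of(s),s["t"],s["force"])
c=robot.read_camera("wrist");cv2.imwrite("pics/w5.png",c["color"][:,:,::-1])
E
```

```text
[0.55678637 0.11883642 0.28356712] 91.82811236235179 15.35 [-6.81956339  3.77301604 18.45392081]
```

View pics/w5.png

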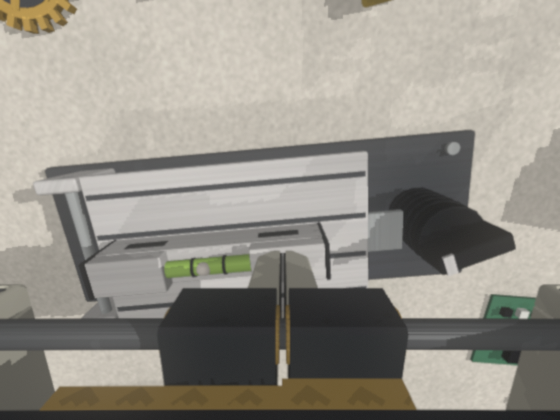

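Seated hard at 18 N, so I'll ease off to about 10 N. The bubble is near (204,268), between the lines at about x=193 and 224, slightly towards the hinge. Measuring it more closely.

>>> drive_tool:
  moves: [0, 0, 0, -1.3, 0, 0, 0, 0, 0, 0, 0, 0, 0, 0, 0, 0, 0, 0, 0, 0, 0, 0, 0, 0, 0, 0, 0, 0, 0, 0, 0, 0, 0, 0, 0, 0, 0, 0, 0, 0, 0, 0, 0, 0, 0, 0, 0, 0, 0]

```text
t: 16.1
tool_pos: [0.5566, 0.1188, 0.2837]
orientation: [-0.05, 3.14, 0.001]
force: [-3.3, 4.2, 11.8]
opening: 0.0006
gripper_force: 5.3
```

```bash
python3 - <<'E'
from plant import robot
from h import *
s=robot.read_state();print(s["tool_pos"],s["t"],s["force"])
c=robot.read_camera("wrist");I=c["color"];cr=I[240:290,150:265]
cv2.imwrite("pics/w6.png",cv2.resize(cr[:,:,::-1],None,fx=6,fy=6,interpolation=cv2.INTER_CUBIC))
hsv=cv2.cvtColor(I,cv2.COLOR_RGB2HSV)
for r in (262,264,266,268,270): print(r,[int(x) for x in hsv[r,160:256:2,1]])
print([int(x) for x in hsv[266,160:256:2,2]])
E
```

```text
[0.5566196  0.11875082 0.28372632] 16.1 [-3.30021407  4.23078328 11.77420106]
262 [10, 10, 14, 69, 108, 110, 112, 112, 115, 114, 117, 117, 118, 118, 116, 78, 54, 114, 119, 114, 87, 62, 60, 79, 112, 116, 113, 115, 115, 116, 113, 67, 61, 111, 115, 116, 116, 115, 116, 117, 115, 115, 116, 115, 115, 49, 8, 10]
264 [8, 10, 31, 107, 119, 119, 120, 120, 120, 122, 121, 121, 121, 121, 121, 76, 56, 114, 109, 57, 23, 21, 19, 24, 81, 115, 116, 114, 115, 115, 115, 70, 65, 113, 117, 117, 116, 116, 116, 117, 116, 115, 117, 117, 116, 61, 8, 11]
266 [8, 9, 65, 120, 122, 122, 121, 121, 121, 120, 120, 118, 122, 123, 122, 76, 71, 115, 87, 25, 21, 21, 21, 21, 39, 108, 117, 116, 116, 116, 115, 74, 61, 114, 118, 117, 117, 118, 118, 118, 118, 118, 117, 119, 118, 72, 10, 15]
268 [10, 11, 79, 118, 116, 116, 118, 115, 115, 115, 116, 116, 119, 122, 122, 77, 64, 115, 63, 21, 20, 21, 20, 22, 24, 97, 118, 119, 117, 118, 117, 87, 51, 116, 121, 120, 119, 119, 119, 119, 119, 118, 118, 117, 116, 84, 14, 18]
270 [10, 10, 67, 114, 115, 116, 115, 116, 116, 115, 116, 117, 116, 119, 115, 77, 46, 114, 61, 21, 23, 21, 22, 22, 24, 80, 117, 118, 119, 116, 116, 98, 38, 106, 115, 116, 116, 116, 113, 113, 111, 108, 101, 98, 92, 70, 13, 21]
[189, 144, 141, 168, 169, 170, 171, 164, 164, 164, 159, 151, 171, 181, 176, 94, 93, 149, 147, 150, 157, 158, 155, 147, 137, 149, 151, 152, 150, 150, 146, 86, 79, 141, 149, 148, 148, 147, 147, 147, 147, 147, 146, 146, 145, 145, 152, 138]
```

View pics/w6.png

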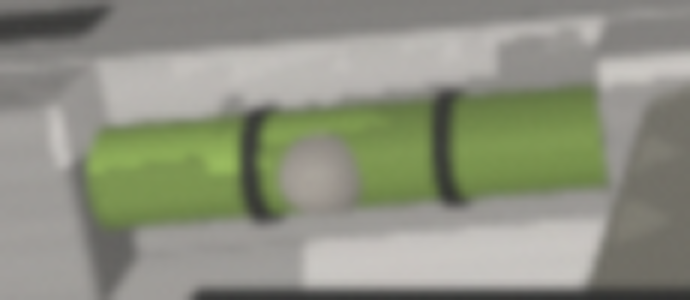

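The enlarged view has the lines at x≈191 and 223 and the bubble spanning 197–210, centre 203.5. That is about 2 mm off centre (-0.009 rad), clear of both lines. The press is 11.8 N on the hard stop. I'll check once more for drift and hand in.

```bash
python3 - <<'E'
from plant import robot
from h import *
for _ in range(6): c=robot.read_camera("wrist")
hsv=cv2.cvtColor(c["color"],cv2.COLOR_RGB2HSV)
b=np.where(hsv[267,194:221,1]<50)[0]+194;s=robot.read_state();print(b.min(),b.max(),s["force"],s["tool_pos"])
if b.min()>=195 and b.max()<=220 and 8<s["force"][2]<15: print(robot.close_job())
E
```

```text
197 208 [-2.95433028  3.4468846  10.41458717] [0.55663521 0.11875026 0.28372794]
the job is handed in; nothing more can be done
None
```

The job is handed in: the level stands lengthwise on the plate, pressed onto the stop at about 10 N, with the bubble between the lines and about 2 mm off centre towards the hinge.

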